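# Torque the monitor-arm foot bolt on the study desk

## Task

Two monitor-arm feet stand bolted to the study desk, each with a wrench sitting on its bolt. Take the click-handle wrench (the one with a fork-and-pin joint partway along its handle), turn it clockwise as seen from above to tighten its bolt until the bolt stops and the wrench's joint clearly trips, then stop before the joint folds up to its end, and let go, leaving the wrench on the bolt. Never loosen the bolt, and leave the one-piece wrench on the other foot where it is.

Things in the scene. Friction and masses are not known exactly. Their poses are not given: they have to be found in the camera images.
- click_grip (a point): Middle of the click-handle wrench's grip: a level black round bar 26 mm thick, 95 mm long, its centre line 62 mm above the desk, free below and beside. +x runs along the handle to the joint pin, 130 mm away (steel fork 30 mm wide); the bolt axis lies 60 mm beyond the pin, in line while untripped. The grip points roughly at the robot; tightening moves it to the robot's left (+y). +z is up.
- bolt (a joint): Turn of the bolt and the wrench's head (round, 38 mm) about the upright bolt axis, rad, growing clockwise seen from above (tightening). Starts at 0 to 0.3, takes about 2 N at the grip, stops tight at 0.55. The wrench cannot come off. The bolt sits on a dark steel monitor-arm foot, 150 x 100 mm, with a pole 148 mm high on the side away from the grip.
- clicker (a joint): Fold at the breakaway fork, i.e. turn of the handle about the upright joint pin relative to the head, rad, clockwise seen from above. 0 = straight (start); stays so while the bolt turns. With the bolt tight, about 8 N across the grip's middle trips it; the handle folds on about the pin with steady resistance and stays where left. Clearly tripped: over 0.12. End stop: 0.6.
- plain_wrench (a joint): Turn of the other wrench, to be left alone, rad, 0 at the start: a one-piece wrench of the same height, length and materials but with no fork and pin and a flat-sided grip, on the bolt of the other foot. The two feet stand 280 to 420 mm apart, left and right, and may be swapped.

How it is judged:
By the outcome, as a careful person would: the job done as asked, in the order asked, and still so for the second after the job is handed in, with the robot touching nothing.
It also fails if it takes over 32 s, if anything falls off the work surface, if the arm or the gripper's body presses on something with over 40 N, if the wrist force passes 120 N, or if a joint passes its speed limit or range.

## Robot

A 6-joint arm with a two-finger parallel gripper is mounted at the origin on the work surface. World frame = base frame: x ahead of the robot, y to its left, z up, the work surface at z = 0. Lengths are in m, angles in degrees, forces in N, time in s.
With the tool pointing down it reaches from about 0.3 to 0.75 m from the base axis. Payload 8.5 kg.
Tool frame: the origin (TCP) lies on the mounting face of the last link; the fingertips stand 173 mm ahead of it and the grasp point (between the pads) lies 155 mm ahead of it (env.tips_ahead is the distance from the TCP to the fingertips, in m); z points along the fingers, x is the direction in which the jaws open and shut, and the axes are right-handed (so a half turn about z gives the same grasp; the last joint's range is limited). The gripper opens to 85 mm and grips with 20 to 120 N. Pads are 22 mm wide; open, the fingers measure 114 mm over their backs; the gripper's body (76 mm by 85 mm) begins 54 mm behind the grasp point. The pads swing forward as they close: fully open they stand 13 mm farther back than shut.
Start: joints at [-84.586, 21.807, 74.336, -0, 83.858, -12.336], TCP at [0.168, -0.524, 0.405] pointing down, gripper open.
Joint ranges: [-178.18, 178.18], [-50.72, 133.34], [12.68, 142.11], [-81.47, 261.47], [9.98, 163.14], [-165.26, 165.26]. Speed limits (degrees/s): [136.94, 136.94, 180, 180, 180, 180].

## Interface

Orientations are given as a 3x3 rotation matrix whose columns are the frame's x, y, z axes.
In Python, from rig import env gives the robot as it stands. The module is installed in compiled form; this text tells all that it offers.
- The arm moves only by the tool step_arm, never from a script. Its argument "increments" is a list of rows, each an object of numbers: "x", "y", "z": the shift along the tool's x, y, z in cm; "wx", "wy", "wz": the turn, a rotation vector about the tool's x, y, z in rad; "gripper": the finger opening in cm, from 0 to 8.54. A call has 1 to 20 rows; each row shifts and turns the commanded pose from where the row before left it, along the tool's axes as they then stand; what a row does not reach is not made up. A row lasts 1/10 s, in which the tool goes at most 50 mm and 8.59 degrees, less where a joint would pass 70% of its speed; a pose out of reach is approached as far as the arm can. A call with a gripper value outside its range is refused whole. The fingers move at their own pace and stop on an object; "newtons" is the grip in N (left out, the last holds). Time passes only in rows, so rows that do not move let the fingers close. It gives the time, the measured TCP pose, the force and the opening at its end, in the units of the state.
- env.observe(): the state, without advancing time (a new reading comes with each control period).
- env.get_image(name): name is "scene" or "side" or "wrist"; returns a dict with "color" (420x560x3 uint8, blue, green, red), "camera_matrix" (3x3 intrinsics, pixels), "rvec" (rotation vector, rad) and "tvec" (3), from world to camera coordinates, as OpenCV has them. Camera axes: x right, y down, z forward; pixel columns grow to the right and rows downward; lengths in m; the calibration is good to about 2 mm. The wrist camera is an equidistant fisheye: a pixel r from the principal point sees the ray r / f radians off the axis. A picture is of the moment at which its call begins. There is no depth.
- env.close_job(): hands the job in, once; it reports no verdict.
The state is a dict: "time_s": time; "q": joint angles; "qvel": joint speeds; "joint_efforts": joint torques, N m; "position": TCP position; "tool_rot": TCP orientation; "ft_force": force on the tool from outside, world axes, zero at the start; "wrist_torque": the same for the moment, N m; "grip_width": finger opening in m.
Only numpy, scipy, OpenCV 4.12 (cv2) and the standard library are available. Lean on these libraries where they do the work, as an engineer would, in place of code of your own. Each camera call takes 0.05 s, during which the arm holds its last target. There are 200 camera calls.

## Working session

There is one attempt and no reset: what is moved stays moved. The work goes in short steps, Python scripts to look and compute and a tool call to move; the robot and the scene stay as the last step left them, time stands still between calls to the robot, and variables do not carry over. Pictures are saved under pics/ and viewed, about 8 in all and at most 12, crops included, and the job is handed in when it is done.

Besides the shell and the picture viewer there is one more tool, called after "Request:" by a JSON object that holds its "op" and its "data". step_arm: Moves the arm, as the interface text tells. Its arguments: {"type":"object","properties":{"increments":{"type":"array"},"newtons":{"type":"number"}},"required":["increments"]}

```bash
mkdir -p pics; cat > h.py <<'E'
import numpy as np, cv2
from rig import env
def pix2plane(im,u,v,z):
    K=im["camera_matrix"];R=cv2.Rodrigues(np.array(im["rvec"],float))[0];t=np.array(im["tvec"],float).ravel()
    d=R.T@np.linalg.inv(K)@np.array([u,v,1.]);c=-R.T@t
    return c+d*(z-c[2])/d[2]
def proj(im,P):
    return cv2.projectPoints(np.array(P,float).reshape(-1,1,3),np.array(im["rvec"],float),np.array(im["tvec"],float),im["camera_matrix"],None)[0].reshape(-1,2)
E
python3 - <<'E'
from h import *
import pickle
a=env.get_image("scene");b=env.get_image("side")
pickle.dump((a,b),open("im0.pkl","wb"))
cv2.imwrite("pics/a.png",cv2.resize(a["color"],(800,600),interpolation=cv2.INTER_CUBIC));cv2.imwrite("pics/b.png",b["color"])
for i in(a,b):
    R=cv2.Rodrigues(np.array(i["rvec"]))[0];print(-R.T@np.array(i["tvec"]).ravel(),R[2])
s=env.observe();print(s["position"],s["tool_rot"],s["ft_force"],s["time_s"])
E
```

```text
[ 1.09150956 -0.28151704  0.70158092] [-0.62571737  0.26820755 -0.73249061]
[0.25048125 0.36969537 0.60152008] [ 0.43402794 -0.59957416 -0.67240656]
[ 0.16765349 -0.52378773  0.4041839 ] [[ 3.04818727e-01 -9.52410374e-01 -1.49556811e-04]
 [-9.52409545e-01 -3.04818663e-01  1.28086195e-03]
 [-1.26549392e-03 -2.47991375e-04 -9.99999169e-01]] [-0.05146922 -0.18706139  0.55901875] 0.1
```

View pics/a.png

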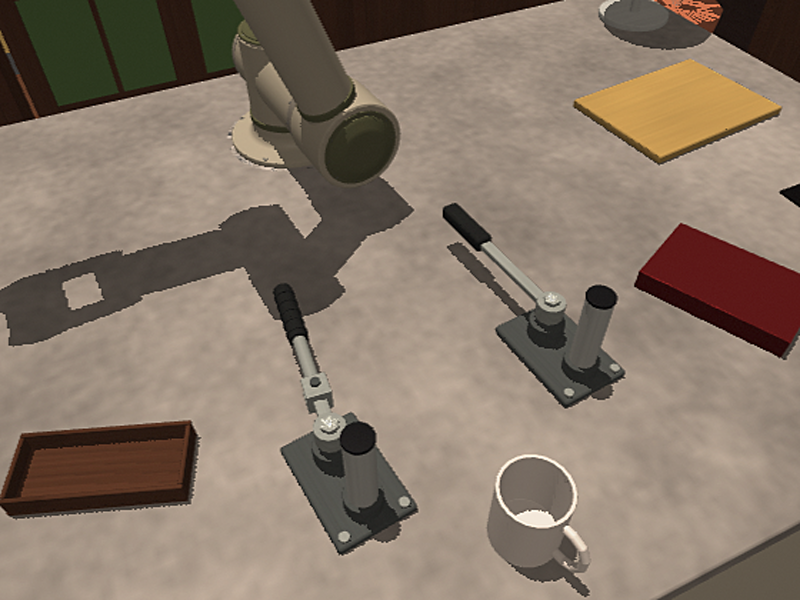

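View pics/b.png

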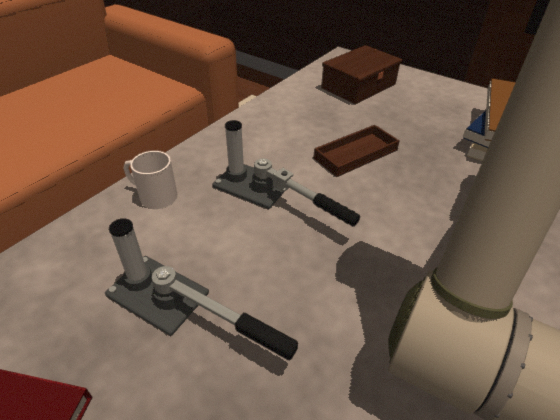

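Scene view (800 px scale): the click wrench is the left one, with its grip at about (289,312), pin at (315,382) and bolt at (329,425). The plain wrench is on the right, with its grip at (466,227). The side view agrees: click grip at (337,208), pin at (284,174), bolt at (263,163).

```bash
python3 - <<'E'
from h import *
import pickle
a,b=pickle.load(open("im0.pkl","rb"))
for n,im,L,s in(("scene",a,dict(bolt=(329,428,.08),pin=(315,382,.077),grip=(290,312,.065),far=(281,289,.062),near=(299,337,.062),pbolt=(551,300,.08),pgrip=(466,227,.065)),.7),("side",b,dict(bolt=(263,163,.08),pin=(284,174,.077),grip=(337,208,.065),pbolt=(164,275,.08),pgrip=(267,335,.065)),1)):
    P={k:pix2plane(im,u*s,v*s,z) for k,(u,v,z) in L.items()}
    for k in P:print(n,k,P[k].round(3))
    d=P["bolt"]-P["grip"];print(np.linalg.norm(d[:2]),np.linalg.norm((P["pin"]-P["grip"])[:2]),np.degrees(np.arctan2(d[1],d[0])))
    # black grip mask on left wrench
im=a["color"];g=cv2.inRange(im,(0,0,0),(38,38,38));n,l,st,c=cv2.connectedComponentsWithStats(g)
for i in range(1,n):
    if st[i,4]>150 and 150<c[i][1]<320:
        pts=np.argwhere(l==i)[:,::-1].astype(np.float32);print(c[i],st[i],cv2.minAreaRect(pts),pix2plane(a,*c[i],.062).round(3))
E
```

```text
scene bolt [ 0.697 -0.184  0.08 ]
scene pin [ 0.629 -0.175  0.077]
scene grip [ 0.501 -0.164  0.065]
scene far [ 0.453 -0.161  0.062]
scene near [ 0.544 -0.167  0.062]
scene pbolt [0.638 0.142 0.08 ]
scene pgrip [0.451 0.123 0.065]
0.19637835936157183 0.12885052200534927 -5.743672460782947
side bolt [ 0.685 -0.18   0.08 ]
side pin [ 0.63  -0.179  0.077]
side grip [ 0.497 -0.168  0.065]
side pbolt [0.629 0.145 0.08 ]
side pgrip [0.442 0.124 0.065]
0.1876543846448324 0.13322256607256597 -3.5765743132122845
[325.5877193  157.93859649] [310 142  34  34 456] ((325.5000305175781, 157.5), (38.18376159667969, 12.727920532226562), 45.0) [0.445 0.125 0.062]
[499.72596154 221.32852564] [444 191 108  59 624] ((497.0567321777344, 220.0947265625), (115.39350891113281, 11.514850616455078), 25.387907028198242) [0.737 0.324 0.062]
[202.30409357 218.03118908] [191 199  25  43 513] ((202.75001525878906, 219.25), (43.32320022583008, 14.546475410461426), 71.56504821777344) [ 0.497 -0.164  0.062]
[420.23049645 207.67021277] [410 200  21  17 282] ((420.0, 208.0), (16.0, 20.0), 90.0) [0.647 0.216 0.062]
[382.86119874 234.41009464] [369 224  27  21 317] ((382.0, 234.0), (20.0, 26.0), 90.0) [0.673 0.115 0.062]
[402.19093079 262.63961814] [347 231  89  54 419] ((387.0413513183594, 261.7927551269531), (93.28105926513672, 38.790008544921875), 14.981632232666016) [0.74  0.11  0.062]
[249.94039735 306.69094923] [238 295  25  24 453] ((250.0, 306.5), (23.0, 24.0), 90.0) [ 0.71  -0.157  0.062]
[ 37.13055182 317.44683715] [  3 301 125  48 743] ((59.273345947265625, 310.5771484375), (37.22698974609375, 131.23545837402344), 70.21891784667969) [ 0.588 -0.467  0.062]
```

Request:
{"op": "step_arm", "data": {"increments": [{"wz": 0.13, "gripper": 8.5}, {"wz": 0.13}, {"wz": 0.13}, {"x": -3, "y": -2.3}, {"x": -3, "y": -2.3}, {"x": -3, "y": -2.3}, {"x": -3, "y": -2.3}, {"x": -3, "y": -2.3}, {"x": -3, "y": -2.3}, {"x": -3, "y": -2.3}, {"x": -3, "y": -2.3}, {"x": -3, "y": -2.3}, {"x": -3, "y": -2.3}, {"x": -3, "y": -2.3}, {"x": -3, "y": -2.4}, {"x": -3, "y": -2.3, "z": 2}, {"z": 4}, {"z": 4}, {}], "newtons": 20}}

```text
invalid input at $.increments[0]: expected keys x, y, z, wx, wy, wz, gripper
```

```bash
python3 - <<'E'
from h import *
w=env.get_image("wrist");s=env.observe();print(s["time_s"],s["position"],s["tool_rot"],s["ft_force"])
im=w["color"].copy();K=w["camera_matrix"];R=cv2.Rodrigues(np.array(w["rvec"]))[0];t=np.array(w["tvec"]).ravel()
def pf(P):
    c=R@np.array(P)+t;th=np.arctan2(np.hypot(c[0],c[1]),c[2]);ph=np.arctan2(c[1],c[0]);return K[0,2]+K[0,0]*th*np.cos(ph),K[1,2]+K[1,1]*th*np.sin(ph)
p=s["position"]
for P,c in(((.499,-.166,.075),(0,255,0)),((.688,-.181,.08),(0,0,255)),((p[0],p[1],.062),(255,0,0)),((.63,-.177,.077),(255,255,0))):
    u,v=pf(P);print(u,v);cv2.circle(im,(int(u),int(v)),3,c,1)
cv2.imwrite("pics/c.png",im)
E
```

```text
0.15 [ 0.16765568 -0.52380411  0.40427656] [[ 3.04839103e-01 -9.52403859e-01 -9.85870537e-05]
 [-9.52403310e-01 -3.04839036e-01  1.04773625e-03]
 [-1.02792123e-03 -2.25496342e-04 -9.99999446e-01]] [-0.07797625  0.22329402 -0.11462274]
78.73609604832478 -132.84883626932725
151.8874911289136 -220.731182982949
277.5160509436729 191.94555758834852
130.79775628277056 -197.83873311940403
```

View pics/c.png

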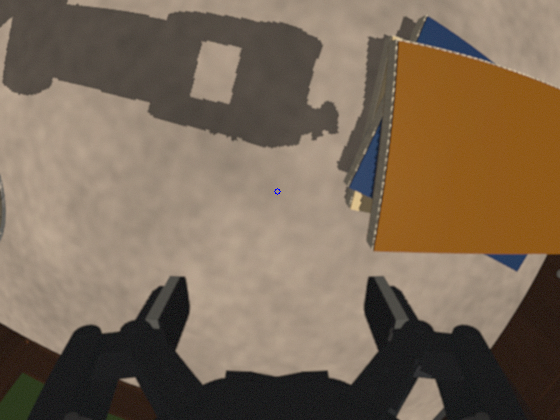

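The move was refused because every row needs all the keys. The wrist picture shows the desk at the start pose, with only books in view and no wrench. I'll send the move again with full rows.

Request:
{"op": "step_arm", "data": {"increments": [{"x": 0, "y": 0, "z": 0, "wx": 0, "wy": 0, "wz": 0.13, "gripper": 8.5}, {"x": 0, "y": 0, "z": 0, "wx": 0, "wy": 0, "wz": 0.13, "gripper": 8.5}, {"x": 0, "y": 0, "z": 0, "wx": 0, "wy": 0, "wz": 0.13, "gripper": 8.5}, {"x": -3, "y": -2.3, "z": 0, "wx": 0, "wy": 0, "wz": 0, "gripper": 8.5}, {"x": -3, "y": -2.3, "z": 0, "wx": 0, "wy": 0, "wz": 0, "gripper": 8.5}, {"x": -3, "y": -2.3, "z": 0, "wx": 0, "wy": 0, "wz": 0, "gripper": 8.5}, {"x": -3, "y": -2.3, "z": 0, "wx": 0, "wy": 0, "wz": 0, "gripper": 8.5}, {"x": -3, "y": -2.3, "z": 0, "wx": 0, "wy": 0, "wz": 0, "gripper": 8.5}, {"x": -3, "y": -2.3, "z": 0, "wx": 0, "wy": 0, "wz": 0, "gripper": 8.5}, {"x": -3, "y": -2.3, "z": 0, "wx": 0, "wy": 0, "wz": 0, "gripper": 8.5}, {"x": -3, "y": -2.3, "z": 0, "wx": 0, "wy": 0, "wz": 0, "gripper": 8.5}, {"x": -3, "y": -2.3, "z": 0, "wx": 0, "wy": 0, "wz": 0, "gripper": 8.5}, {"x": -3, "y": -2.3, "z": 0, "wx": 0, "wy": 0, "wz": 0, "gripper": 8.5}, {"x": -3, "y": -2.3, "z": 0, "wx": 0, "wy": 0, "wz": 0, "gripper": 8.5}, {"x": -3, "y": -2.4, "z": 0, "wx": 0, "wy": 0, "wz": 0, "gripper": 8.5}, {"x": -3, "y": -2.4, "z": 2, "wx": 0, "wy": 0, "wz": 0, "gripper": 8.5}, {"x": 0, "y": 0, "z": 4, "wx": 0, "wy": 0, "wz": 0, "gripper": 8.5}, {"x": 0, "y": 0, "z": 4, "wx": 0, "wy": 0, "wz": 0, "gripper": 8.5}, {"x": 0, "y": 0, "z": 0, "wx": 0, "wy": 0, "wz": 0, "gripper": 8.5}], "newtons": 20}}

```text
time_s: 2.05
position: [0.4983, -0.1585, 0.3005]
tool_rot: [[-0.08, -0.997, -0.009], [-0.997, 0.08, 0.005], [-0.004, 0.009, -1.0]]
ft_force: [0.5, 0.1, 0.5]
grip_width: 0.0849
```

```bash
cat >> h.py <<'E'
def pf(w,P):
    K=w["camera_matrix"];R=cv2.Rodrigues(np.array(w["rvec"]))[0];t=np.array(w["tvec"]).ravel()
    c=R@np.array(P)+t;th=np.arctan2(np.hypot(c[0],c[1]),c[2]);ph=np.arctan2(c[1],c[0]);return K[0,2]+K[0,0]*th*np.cos(ph),K[1,2]+K[1,1]*th*np.sin(ph)
def fplane(w,u,v,z):
    K=w["camera_matrix"];R=cv2.Rodrigues(np.array(w["rvec"]))[0];t=np.array(w["tvec"]).ravel()
    a=np.array([(u-K[0,2])/K[0,0],(v-K[1,2])/K[1,1]]);th=np.linalg.norm(a);d=R.T@np.array([*(a/th*np.sin(th)),np.cos(th)]);c=-R.T@t
    return c+d*(z-c[2])/d[2]
E
python3 - <<'E'
from h import *
import pickle
w=env.get_image("wrist");s=env.observe();print(s["time_s"],s["position"],s["tool_rot"],s["ft_force"],s["grip_width"])
pickle.dump(w,open("w.pkl","wb"))
im=w["color"].copy();p=s["position"]
for P,c in(((.499,-.166,.075),(0,255,0)),((.688,-.181,.08),(0,0,255)),((p[0],p[1],.062),(255,0,0)),((.63,-.177,.077),(255,255,0))):
    u,v=pf(w,P);print(u,v);cv2.circle(im,(int(u),int(v)),3,c,1)
cv2.imwrite("pics/d.png",im)
E
```

```text
2.1 [ 0.49887937 -0.159071    0.30356252] [[-0.08006947 -0.99678118 -0.00401932]
 [-0.99678714  0.08006028  0.00239837]
 [-0.00206886  0.00419844 -0.99998905]] [-0.26176714 -0.72834529  1.43459731] 0.08505194712373532
290.0581814876692 233.45346842749038
290.9975953231149 -64.33930727651551
279.3638802681985 226.97534775095127
292.5559257324395 21.9001441774885
```

View pics/d.png

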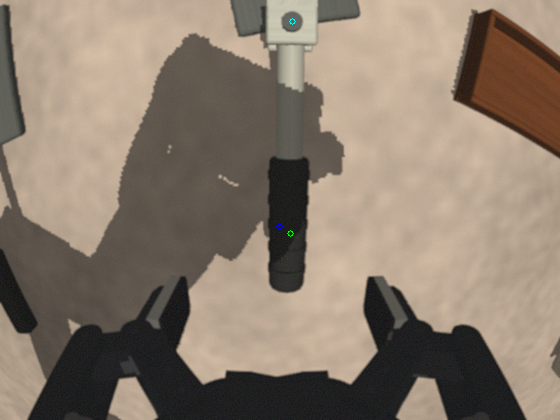

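The wrist picture shows the black grip at about (288,225), between the fingers. My predicted grip and pin (292,22) both fall right on the handle. I'll go down straddling the grip and narrow the fingers without touching it.

Request:
{"op": "step_arm", "data": {"increments": [{"x": 0, "y": 0, "z": 3, "wx": 0, "wy": 0, "wz": 0, "gripper": 8.5}, {"x": 0, "y": 0, "z": 3, "wx": 0, "wy": 0, "wz": 0, "gripper": 8.5}, {"x": 0, "y": 0, "z": 2, "wx": 0, "wy": 0, "wz": 0, "gripper": 8.5}, {"x": 0, "y": 0, "z": 1.4, "wx": 0, "wy": 0, "wz": 0, "gripper": 4.6}, {"x": 0, "y": 0, "z": 0, "wx": 0, "wy": 0, "wz": 0, "gripper": 4.6}, {"x": 0, "y": 0, "z": 0, "wx": 0, "wy": 0, "wz": 0, "gripper": 4.6}, {"x": 0, "y": 0, "z": 0, "wx": 0, "wy": 0, "wz": 0, "gripper": 4.6}, {"x": 0, "y": 0, "z": 0, "wx": 0, "wy": 0, "wz": 0, "gripper": 4.6}], "newtons": 20}}

```text
time_s: 2.9
position: [0.4992, -0.1593, 0.212]
tool_rot: [[-0.08, -0.997, 0.002], [-0.997, 0.08, -0.001], [0.001, -0.002, -1.0]]
ft_force: [-0.4, -0.7, -0.3]
grip_width: 0.046
```

Request:
{"op": "step_arm", "data": {"increments": [{"x": -0.3, "y": 0, "z": 0, "wx": 0, "wy": 0, "wz": 0, "gripper": 4.6}, {"x": -0.5, "y": 0, "z": 0, "wx": 0, "wy": 0, "wz": 0.026, "gripper": 4.6}, {"x": -0.5, "y": 0, "z": 0, "wx": 0, "wy": 0, "wz": 0.026, "gripper": 4.6}, {"x": -0.5, "y": 0, "z": 0, "wx": 0, "wy": 0, "wz": 0.026, "gripper": 4.6}, {"x": -0.5, "y": 0, "z": 0, "wx": 0, "wy": 0, "wz": 0.026, "gripper": 4.6}, {"x": -0.5, "y": 0, "z": 0, "wx": 0, "wy": 0, "wz": 0.026, "gripper": 4.6}, {"x": -0.5, "y": 0, "z": 0, "wx": 0, "wy": 0, "wz": 0.026, "gripper": 4.6}, {"x": -0.5, "y": 0, "z": 0, "wx": 0, "wy": 0, "wz": 0.026, "gripper": 4.6}]}}

```text
time_s: 3.7
position: [0.5051, -0.1216, 0.2112]
tool_rot: [[-0.26, -0.966, 0.002], [-0.966, 0.26, -0.001], [0.001, -0.002, -1.0]]
ft_force: [0.3, -3.0, 0.7]
grip_width: 0.0461
```

Request:
{"op": "step_arm", "data": {"increments": [{"x": -0.4, "y": 0, "z": 0, "wx": 0, "wy": 0, "wz": 0.021, "gripper": 4.6}, {"x": -0.4, "y": 0, "z": 0, "wx": 0, "wy": 0, "wz": 0.021, "gripper": 4.6}]}}

```text
time_s: 3.9
position: [0.5071, -0.1138, 0.2111]
tool_rot: [[-0.301, -0.954, 0.001], [-0.954, 0.301, -0.001], [0.0, -0.001, -1.0]]
ft_force: [0.2, -2.8, 0.6]
grip_width: 0.0461
```

Request:
{"op": "step_arm", "data": {"increments": [{"x": -0.4, "y": 0, "z": 0, "wx": 0, "wy": 0, "wz": 0.021, "gripper": 4.6}, {"x": -0.4, "y": 0, "z": 0, "wx": 0, "wy": 0, "wz": 0.021, "gripper": 4.6}]}}

```text
time_s: 4.1
position: [0.5094, -0.1061, 0.2108]
tool_rot: [[-0.341, -0.94, 0.0], [-0.94, 0.341, -0.0], [0.0, -0.0, -1.0]]
ft_force: [0.9, -2.3, -0.0]
grip_width: 0.046
```

Request:
{"op": "step_arm", "data": {"increments": [{"x": -0.4, "y": 0, "z": 0, "wx": 0, "wy": 0, "wz": 0.021, "gripper": 4.6}, {"x": -0.4, "y": 0, "z": 0, "wx": 0, "wy": 0, "wz": 0.021, "gripper": 4.6}]}}

```text
time_s: 4.3
position: [0.5122, -0.0986, 0.2107]
tool_rot: [[-0.38, -0.925, -0.0], [-0.925, 0.38, 0.0], [0.0, 0.0, -1.0]]
ft_force: [-0.5, -2.4, 0.0]
grip_width: 0.0459
```

Request:
{"op": "step_arm", "data": {"increments": [{"x": -0.4, "y": 0, "z": 0, "wx": 0, "wy": 0, "wz": 0.021, "gripper": 4.6}, {"x": -0.4, "y": 0, "z": 0, "wx": 0, "wy": 0, "wz": 0.021, "gripper": 4.6}]}}

```text
time_s: 4.5
position: [0.5153, -0.0912, 0.2107]
tool_rot: [[-0.419, -0.908, -0.0], [-0.908, 0.419, -0.0], [0.0, 0.0, -1.0]]
ft_force: [-1.4, -7.2, 0.7]
grip_width: 0.0459
```

Request:
{"op": "step_arm", "data": {"increments": [{"x": -0.4, "y": 0, "z": 0, "wx": 0, "wy": 0, "wz": 0.021, "gripper": 4.6}, {"x": -0.4, "y": 0, "z": 0, "wx": 0, "wy": 0, "wz": 0.021, "gripper": 4.6}]}}

```text
time_s: 4.7
position: [0.5188, -0.0845, 0.2107]
tool_rot: [[-0.456, -0.89, -0.0], [-0.89, 0.456, -0.001], [0.001, -0.001, -1.0]]
ft_force: [0.1, -8.1, -0.4]
grip_width: 0.0456
```

The force jumped from 2.4 to about 8 N, so the bolt is at its stop and the fold has begun. I'll now follow the shorter radius about the pin for roughly 0.25 rad.

Request:
{"op": "step_arm", "data": {"increments": [{"x": -0.4, "y": 0, "z": 0, "wx": 0, "wy": 0, "wz": 0.031, "gripper": 4.6}, {"x": -0.4, "y": 0, "z": 0, "wx": 0, "wy": 0, "wz": 0.031, "gripper": 4.6}, {"x": -0.4, "y": 0, "z": 0, "wx": 0, "wy": 0, "wz": 0.031, "gripper": 4.6}, {"x": -0.4, "y": 0, "z": 0, "wx": 0, "wy": 0, "wz": 0.031, "gripper": 4.6}]}}

```text
time_s: 5.1
position: [0.5269, -0.0709, 0.2108]
tool_rot: [[-0.563, -0.826, 0.001], [-0.826, 0.563, -0.002], [0.001, -0.002, -1.0]]
ft_force: [0.6, -9.3, -0.6]
grip_width: 0.0458
```

Request:
{"op": "step_arm", "data": {"increments": [{"x": -0.4, "y": 0, "z": 0, "wx": 0, "wy": 0, "wz": 0.031, "gripper": 4.6}, {"x": -0.4, "y": 0, "z": 0, "wx": 0, "wy": 0, "wz": 0.031, "gripper": 4.6}, {"x": -0.4, "y": 0, "z": 0, "wx": 0, "wy": 0, "wz": 0.031, "gripper": 4.6}]}}

```text
time_s: 5.4
position: [0.5338, -0.0611, 0.2108]
tool_rot: [[-0.637, -0.771, 0.0], [-0.771, 0.637, -0.002], [0.001, -0.001, -1.0]]
ft_force: [0.3, -8.8, 0.2]
grip_width: 0.0458
```

```bash
python3 - <<'E'
from h import *
a=env.get_image("scene");s=env.observe();print(s["time_s"],s["position"],s["ft_force"])
x=a["color"][180:400,150:370];cv2.imwrite("pics/e.png",cv2.resize(x,(600,600),interpolation=cv2.INTER_CUBIC))
E
```

```text
5.45 [ 0.53406195 -0.06073248  0.21079933] [ 0.75269142 -6.01864837 -0.1517849 ]
```

View pics/e.png

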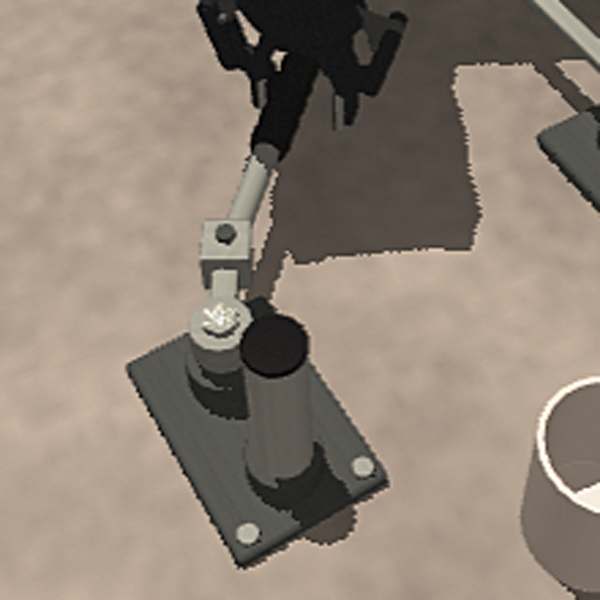

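The crop shows the wrench folded at the pin: bolt at (219,318), pin at (226,234), bar end at (266,153), with the left finger against the grip. I'll measure the fold before going on.

```bash
python3 - <<'E'
from h import *
a=env.get_image("scene")
q=lambda u,v,z:pix2plane(a,150+u*220/600,180+v*220/600,z)
b,p,e=q(219,320,.08),q(226,234,.077),q(265,157,.066)
ang=lambda d:np.degrees(np.arctan2(d[1],d[0]))
print(b,p,e,ang(b-p),ang(p-e),np.linalg.norm((b-p)[:2]),np.radians(ang(b-p)-ang(p-e)))
# side wall parallel check: grip centre = TCP xy + offset to bar
s=env.observe();R=np.array(s["tool_rot"]);g=np.array(s["position"])[:2]+R[:2,0]*(s["grip_width"]/2-.013);print(g,ang(p[:2]-g),ang(R[:2,0])+90)
E
```

```text
[ 0.69265757 -0.18209872  0.08      ] [ 0.63510154 -0.15570213  0.077     ] [ 0.57972531 -0.10787421  0.066     ] -24.63733979545763 -40.8168564437925 0.063320432771882 0.28238583689468105
[ 0.52745713 -0.06843775] -39.03073692642826 -39.56858961892624
```

Fold is about 0.26 rad by both estimates (target over 0.12, end stop at 0.6). I'll release by opening the fingers, then rise straight up.

Request:
{"op": "step_arm", "data": {"increments": [{"x": 0, "y": 0, "z": 0, "wx": 0, "wy": 0, "wz": 0, "gripper": 8.5}, {"x": 0, "y": 0, "z": 0, "wx": 0, "wy": 0, "wz": 0, "gripper": 8.5}, {"x": 0, "y": 0, "z": 0, "wx": 0, "wy": 0, "wz": 0, "gripper": 8.5}, {"x": 0, "y": 0, "z": 0, "wx": 0, "wy": 0, "wz": 0, "gripper": 8.5}, {"x": 0, "y": 0, "z": -2, "wx": 0, "wy": 0, "wz": 0, "gripper": 8.5}, {"x": 0, "y": 0, "z": -3, "wx": 0, "wy": 0, "wz": 0, "gripper": 8.5}, {"x": 0, "y": 0, "z": -4, "wx": 0, "wy": 0, "wz": 0, "gripper": 8.5}, {"x": 0, "y": 0, "z": -4, "wx": 0, "wy": 0, "wz": 0, "gripper": 8.5}, {"x": 0, "y": 0, "z": 0, "wx": 0, "wy": 0, "wz": 0, "gripper": 8.5}, {"x": 0, "y": 0, "z": 0, "wx": 0, "wy": 0, "wz": 0, "gripper": 8.5}]}}

```text
time_s: 6.5
position: [0.5334, -0.0605, 0.341]
tool_rot: [[-0.636, -0.772, 0.001], [-0.772, 0.636, -0.0], [-0.0, -0.001, -1.0]]
ft_force: [0.4, 0.6, 0.2]
grip_width: 0.085
```

```bash
python3 - <<'E'
from h import *
w=env.get_image("wrist");a=env.get_image("scene");s=env.observe();print(s["time_s"],s["position"],s["ft_force"],s["grip_width"])
import pickle;pickle.dump((a,w),open("end.pkl","wb"))
cv2.imwrite("pics/f.png",cv2.resize(a["color"],(800,600),interpolation=cv2.INTER_CUBIC))
E
```

```text
6.6 [ 0.53337388 -0.06055025  0.33942319] [-0.84118437 -0.4055989  -0.24104127] 0.08539541076382708
```

View pics/f.png

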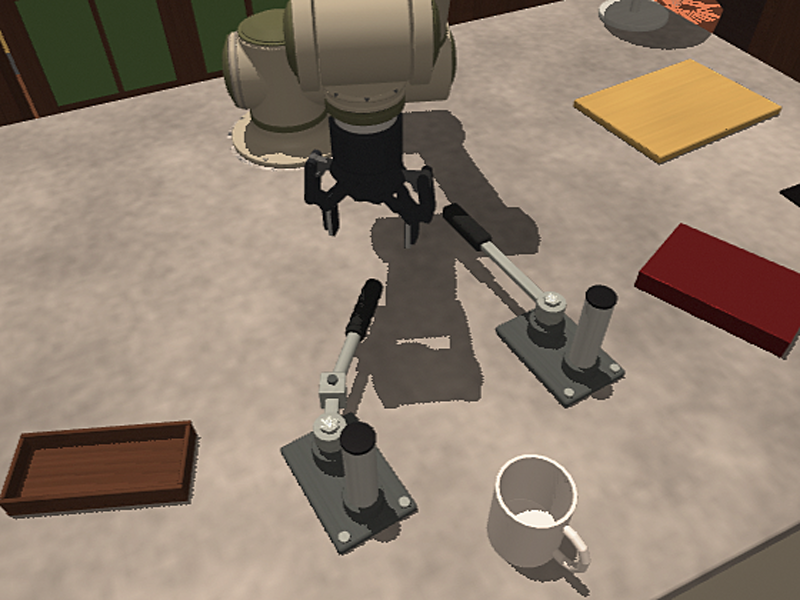

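The final scene shows the click wrench on its bolt and folded: bolt at (329,427), pin at (332,379), grip at about (364,308). The gripper is clear, and the plain wrench is still at (466,227).

```bash
python3 - <<'E'
from h import *
import pickle
a,w=pickle.load(open("end.pkl","rb"))
q=lambda u,v,z:pix2plane(a,u*.7,v*.7,z)
b,p,g=q(329,428,.08),q(332,380,.077),q(364,308,.066);ang=lambda d:np.arctan2(d[1],d[0])
print(b,p,g,ang(b-p),ang(p-g),"fold",ang(b-p)-ang(p-g),"fold, mean bolt",ang(np.array([.69,-.182])-p[:2])-ang(p-g))
a0=pickle.load(open("im0.pkl","rb"))[0]["color"];d=cv2.absdiff(a0,a["color"]).max(2)[147:300,308:440]
print("plain-wrench changed px (shadow incl.)",(d>40).sum())
print(env.close_job())
E
```

```text
[ 0.69653027 -0.18358584  0.08      ] [ 0.63515696 -0.15655275  0.077     ] [ 0.53651034 -0.07475585  0.066     ] -0.41490033517890934 -0.6922886767575116 fold 0.27738834157860226 fold, mean bolt 0.25785238561628543
plain-wrench changed px (shadow incl.) 3442
the job is handed in; nothing more can be done
None
```

The click-handle wrench's bolt is tightened to its stop and the joint has clearly tripped. I let go, left the wrench on its bolt, and handed the job in at about 6.6 s of the 32 s allowed.

- **Tightening:** I pushed the grip clockwise with one finger while the gripper straddled it. The bolt turned about 0.35 rad at 2–3 N. The force then rose to about 8 N and stayed there (8–9 N) as the handle folded about the pin. I never pushed it in the loosening direction.
- **Final fold:** The last image gives a fold of 0.26–0.28 rad, well over the 0.12 needed and short of the 0.6 end stop. The earlier measurement, with the finger still on the grip, agrees. The wrist force read about zero after release, and the gripper is clear above the wrench.
- **Plain wrench:** It is at the same pixel position as in the first image, and I never went near it. An automatic before/after image comparison of that area gave no confirmation. It flagged 3,442 changed pixels, most likely the gripper and its shadow now in that region.
- **Refused move:** The first move call was refused for missing keys, and nothing moved.

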